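# Flip a make-up mirror glass side up onto the inspection plate

## Robot

A 6-joint arm with a two-finger parallel gripper is mounted at the origin on the work surface; the furniture and walls round the work are solid. World frame = base frame: x ahead of the robot, y to its left, z up, the work surface at z = 0. Lengths are in m, angles in rad, forces in N, time in s.
With the tool pointing down it reaches from about 0.35 to 0.775 m from the base axis. Payload 7.3 kg.
Tool frame: the origin (TCP) lies at the centre of the arm's flange, where the gripper is bolted on; the fingertips stand 178 mm ahead of it and the grasp point (between the pads) lies 159 mm ahead of it (tip_extent is the distance from the TCP to the fingertips, in m); z points along the fingers, y is the line along which they close (so a half turn about z gives the same grasp; the last joint's range is limited). The gripper opens to 92 mm and grips with 3 to 60 N. Pads are 19 mm wide; open, the fingers measure 130 mm over their backs; the gripper's body (75 mm by 190 mm) begins 47 mm behind the grasp point.
Start: joints at [0.987, 0.342, 1.524, -0, 1.275, -0.146], TCP at [0.223, 0.475, 0.405] pointing down, gripper open.
Joint ranges: [-2.53, 2.53], [-0.77, 2.02], [0.04, 2.7], [-1, 4.14], [0.28, 2.66], [-3.11, 3.11]. Speed limits (rad/s): [2.57, 2.57, 3.14, 3.14, 3.14, 3.14].

## Interface

Orientations are given as [roll, pitch, yaw] about the fixed x, y, z axes, in that order (R = Rz(yaw) Ry(pitch) Rx(roll)).
In Python, from cell import * gives the robot as it stands.
- The arm moves only by the tool arm_command, never from a script. Its arguments are lists of equal length, an entry for each row: "xyz": the shift along the world's x, y, z in mm, a list of three; "spin": the turn about the world's z in degrees. In form: {"xyz": [[tx, ty, tz], ...], "spin": [spin, ...]}. A call has 1 to 20 rows; each row shifts and turns the commanded pose from where the row before left it; what a row does not reach is not made up. A row lasts 1/10 s, in which the tool goes at most 50 mm and 8.59 degrees, less where a joint would pass 70% of its speed; a pose out of reach is approached as far as the arm can. A call with a gripper value outside its range is refused whole. "jaw" is the opening, from -1 (shut) to 1 (fully open), set as the call begins (left out, the last holds). The fingers move at their own pace and stop on an object; "squeeze" is the grip in N (left out, the last holds). Time passes only in rows, so rows that do not move let the fingers close. It gives the time, the measured TCP pose, the force, the opening and the grip force at its end, in the units of the state.
- observe(): the state, without advancing time (a new reading comes with each control period).
- read_camera(name): name is "side" or "top" or "wrist"; returns a dict with "img" (480x640x3 uint8, red, green, blue), "depth" (480x640 float32, m along the optical axis (not along the pixel's ray), 0 where there is no reading), "fx", "fy", "cx", "cy" (pixels), "world_from_camera" (4x4, takes a point from camera to world coordinates). Camera axes: x right, y up, looking along -z (the intrinsics and any distortion apply to the point x, -y, -z); pixel columns grow to the right and rows downward; lengths in m; the calibration is good to about 2 mm. A picture is of the moment at which its call begins.
- hand_in(): hands the job in; it is judged then, once.
The state is a dict: "time": time; "qpos": joint angles; "qvel": joint speeds; "joint_efforts": joint torques, N m; "tool_pos": TCP position; "tool_rot": TCP orientation; "contact_force": force on the tool from outside, world axes, zero at the start; "torque": the same for the moment, N m; "opening": finger opening in m; "grip_force": force on a finger pad.
Only numpy, scipy, OpenCV 4.12 (cv2) and the standard library are available. Lean on these libraries where they do the work, as an engineer would, in place of code of your own. Each camera call takes 0.05 s, during which the arm holds its last target. There are 200 camera calls.

## Task

The make-up mirror lies glass side down on the table in front of the inspection plate. Without ever picking it up, push it with the fingertips until its far edge is flat against the plate's front edge, then keep pushing and work its near edge up so that it stands on edge and tips over onto the plate, glass side up. Then push it back on the plate until it lies flat and square against the back rail, leaving the jar and the tally counter beside the work where they are.

Things in the scene. Friction and masses are not known exactly. Their poses are not given: they have to be found in the camera images.
- mirror: Loose grey make-up mirror, 80 g: back slab 76 (x) x 100 (y) x 6 mm with a glass frame 60 x 84 x 8 mm centred on it, so the slab has a lip 8 mm wide all round. Origin at the centre, 7 mm from either face. z points out of the back: up at the start (glass down, lip 8 to 14 mm above the table), down at the end. x points toward the plate at the start, within 0.4 rad, 20 to 60 mm off its front.
- plate: Fixed aluminium inspection plate, 110 (x) x 180 (y) x 15 mm high. Origin at the centre of its underside, on the table; x points from the front edge to the back rail, z up. Front edge: upright step at x = -55 mm. Steel back rail: 12 mm higher than the plate's top, inner face at x = +45 mm. The mirror against the rail has its centre at x = +7 mm, 22 mm above the table.
- corner_a (a point): Corner of the mirror's lip at x = +38, y = +50 mm, 4 mm from its centre plane toward the back (middle of the lip's thickness).
- corner_b (a point): The corner at the other end of that diagonal, x = -38, y = -50 mm: on the near edge at the start. Fingertips about 3 mm above the table reach below the near lip; pressed against it with about 5 to 15 N while moving up in an arc round the far edge, they take the near edge up by friction.
- jar: Loose closed jar, 58 mm across, 47 mm high, a bystander. Origin at the centre of its underside.
- counter: Loose chromed tally counter, 55 x 51 x 28 mm, a bystander. Origin at its underside, near the middle.

How it is judged:
On the way, in this order (a step that is already met when the one before it is completed fails the run):
1. the mirror, still glass side down, is pushed flat against the plate's front edge (gap under 5 mm) (angle between mirror's own z axis and vertical below 0.15 rad and x of mirror in the frame of plate between -0.098 and -0.08 m and height (world z) of mirror below 0.02 m), for 0.1 s.
2. the mirror stands on edge at the front of the plate (angle between mirror's own z axis and vertical between 1.1 and 2 rad and x of mirror in the frame of plate between -0.1 and -0.02 m and height (world z) of mirror below 0.07 m).
At the end, for the whole second after the job is handed in: The mirror lies at rest, glass side up, flat on the plate (within 0.09 rad), wholly on it (centre within 45 mm of the plate's middle sideways), against the back rail (within 5 mm) and square to it (within 0.09 rad) (angle between mirror's own z axis and vertical above 3.05 rad and height (world z) of mirror between 0.018 and 0.026 m and x of mirror in the frame of plate between 0.002 and 0.012 m and y of mirror in the frame of plate between -0.045 and 0.045 m and angle between the x axis of mirror and the x axis of plate, either way round below 0.09 rad and linear speed of mirror below 0.01 m/s); the robot touches nothing.
It fails at once if the mirror is lifted clear of table and plate (both listed corners of its lip more than 45 mm above the table) (height (world z) of each of corner_a, corner_b above 0.045 m).
It fails at once if the jar is moved more than 20 mm (distance of jar from where it was at the start of the episode above 0.02 m).
It fails at once if the tally counter is moved more than 20 mm (distance of counter from where it was at the start of the episode above 0.02 m).
It also fails if it takes over 48 s, if anything falls off the work surface, if the arm or the gripper's body presses on something with over 40 N, if the wrist force passes 120 N, or if a joint passes its speed limit or range.

## Working session

There is one attempt and no reset: what is moved stays moved. The work goes in short steps, Python scripts to look and compute and a tool call to move; the robot and the scene stay as the last step left them, time stands still between calls to the robot, and variables do not carry over. Pictures are saved under pics/ and viewed, at most 10 in all, crops included, and the job is handed in when it is done.

Besides the shell and the picture viewer there is one more tool, called after ">>>" by a JSON object that holds its "api" and its "payload", one argument or row to a line. arm_command: Moves the arm, as the interface text tells. Its arguments: {"type":"object","properties":{"xyz":{"type":"array","items":{"type":"array","items":{"type":"number"}}},"spin":{"type":"array","items":{"type":"number"}},"jaw":{"type":"number"},"squeeze":{"type":"number"}},"required":["xyz","spin"]}

```bash
mkdir -p pics; cat > h.py <<'E'
from cell import *
import numpy as np, cv2
def cam(n):
    c=read_camera(n); d=c["depth"]; v,u=np.mgrid[0:480,0:640]
    P=np.stack([(u-c["cx"])/c["fx"]*d,-(v-c["cy"])/c["fy"]*d,-d],-1)
    T=np.array(c["world_from_camera"]); W=P@T[:3,:3].T+T[:3,3]; W[d==0]=np.nan
    return c,W
E
python3 - <<'E'
from h import *
s=observe(); print({k:np.round(v,3) for k,v in s.items()})
ims=[]
for n in ["top","side"]:
    c,W=cam(n); np.save(n,W); cv2.imwrite(f"pics/{n}0.png",c["img"][...,::-1]); print(n,np.round(c["world_from_camera"],3),c.keys())
E
```

```text
{'time': np.float64(0.0), 'qpos': array([ 0.987,  0.343,  1.525,  0.   ,  1.275, -0.146]), 'qvel': array([ 0.001,  0.   , -0.002,  0.001, -0.   , -0.001]), 'joint_efforts': array([ 2.0000e-03, -4.3124e+01, -2.4422e+01,  7.2000e-02,  5.6000e-02,
       -0.0000e+00]), 'tool_pos': array([0.222, 0.475, 0.404]), 'tool_rot': array([-3.14 , -0.   ,  2.704]), 'contact_force': array([-0.263,  0.145,  0.54 ]), 'torque': array([-0.009,  0.008,  0.031]), 'grip_force': np.float64(0.0), 'opening': np.float64(0.092)}
top [[-0.006  0.993 -0.119  0.418]
 [-0.999 -0.011 -0.044 -0.33 ]
 [-0.045  0.119  0.992  0.947]
 [ 0.     0.     0.     1.   ]] dict_keys(['img', 'depth', 'fx', 'fy', 'cx', 'cy', 'world_from_camera'])
side [[ 0.871  0.255 -0.419  0.155]
 [-0.491  0.466 -0.736 -0.925]
 [ 0.007  0.847  0.531  0.513]
 [ 0.     0.     0.     1.   ]] dict_keys(['img', 'depth', 'fx', 'fy', 'cx', 'cy', 'world_from_camera'])
```

View pics/top0.png

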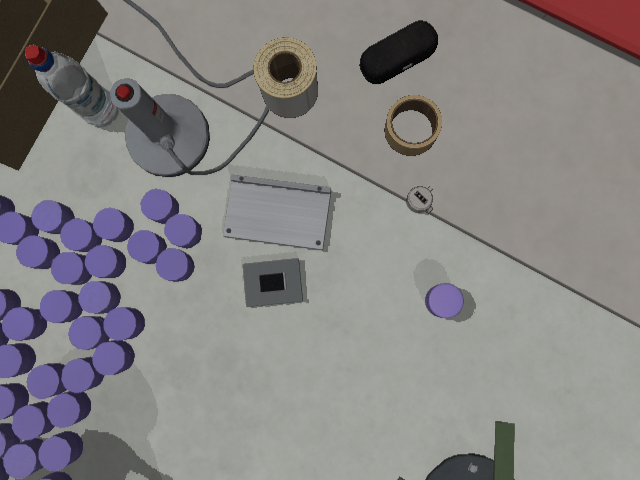

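View pics/side0.png

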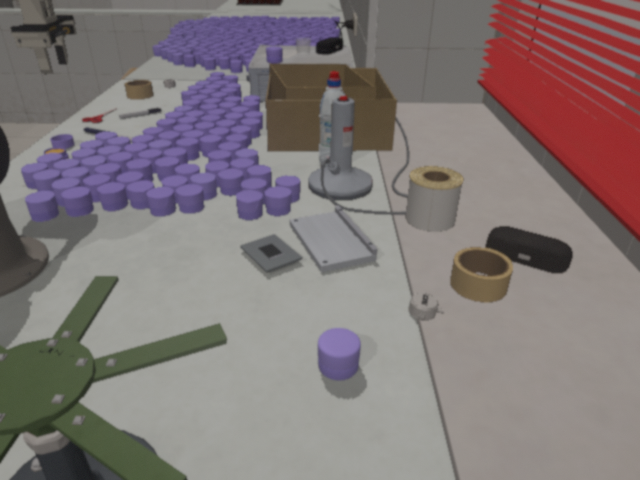

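The top view shows the plate at about (278,212) with its rail on the far side, the mirror at (272,283), the jar at (445,300) and the counter at (420,199). The side view agrees. Next I'll measure the poses.

```bash
python3 - <<'E'
from h import *
W=np.load("top.npy")
print("table z",np.nanmedian(W[320:380,200:400,2]))
def rect(box,lo,hi,nm):
    x0,x1,y0,y1=box; P=W[y0:y1,x0:x1].reshape(-1,3); z=P[:,2]
    P=P[(z>lo)&(z<hi)]
    r=cv2.minAreaRect((P[:,:2]*1000).astype(np.float32)); print(nm,len(P),np.round(r[0],1),np.round(r[1],1),round(r[2],2),"z",np.round(np.nanmedian(P[:,2]),4)); print(np.round(cv2.boxPoints(r),1).tolist())
for dz in [0]:
    rect((230,315,255,312),.010,.030,"mirror")
    rect((215,340,170,252),.010,.020,"plate")
    rect((215,340,165,252),.0225,.04,"rail")
    rect((420,470,275,325),.03,.06,"jar"); rect((400,440,180,220),.015,.05,"counter")
S=np.load("side.npy"); 
for (u,v) in [(272,283),(255,270),(278,212),(280,240)]: print(np.round(W[v,u],4))
for (u,v) in [(270,263),(332,240)]: print("s",np.round(S[v,u],4))
P=W.reshape(-1,3); m=(P[:,2]>.03)&(P[:,0]>.2)&(P[:,0]<.75)&(P[:,1]>-.6)&(P[:,1]<0.1)
print(P[m].shape, np.round(P[m].min(0),2))
E
```

```text
table z 0.0002717186098804003
mirror 2434 [ 465.8 -207.8] [ 76.2 100.2] 5.4 z 0.0144
[[423.20001220703125, -161.5], [432.6000061035156, -261.29998779296875], [508.3999938964844, -254.10000610351562], [499.0, -154.39999389648438]]
plate 5648 [ 595.7 -200. ] [212.7 117.6] 81.34 z 0.0153
[[521.5, -296.29998779296875], [637.7999877929688, -314.0], [669.7999877929688, -103.80000305175781], [553.5999755859375, -86.0999984741211]]
rail 595 [ 639.  -222.8] [179.6  11. ] 81.63 z 0.0271
[[620.5, -310.8999938964844], [631.2999877929688, -312.5], [657.5, -134.8000030517578], [646.5999755859375, -133.1999969482422]]
jar 1005 [ 431.7 -502. ] [57.6 57.4] 44.73 z 0.0461
[[391.0, -501.8999938964844], [431.3999938964844, -542.5999755859375], [472.29998779296875, -502.1000061035156], [432.0, -461.3999938964844]]
counter 536 [ 610.1 -468.3] [44.9 44. ] 0.63 z 0.025
[[587.4000244140625, -446.5], [587.9000244140625, -490.5], [632.7000122070312, -490.0], [632.2000122070312, -446.0]]
[ 0.4638 -0.2078  0.0134]
[ 0.4869 -0.1776  0.0131]
[ 0.5895 -0.2184  0.0165]
[ 0.5392 -0.2222  0.0174]
s [ 0.4482 -0.2458  0.0116]
s [ 0.5826 -0.2356  0.0143]
(15057, 3) [ 0.2  -0.56  0.03]
```

>>> {"api": "arm_command", "payload": {
  "xyz": [
    [22,-41,0],
    [22,-42,0],
    [22,-42,0],
    [22,-42,0],
    [22,-42,0],
    [22,-42,0],
    [22,-42,0],
    [22,-41,0],
    [22,-41,0],
    [-4,-42,-20],
    [-4,-43,-20],
    [-4,-43,-20],
    [-5,-43,-20],
    [-5,-43,-20],
    [-4,-42,-20],
    [-4,-42,-20],
    [0,0,-20],
    [0,0,0],
    [0,0,0]
  ],
  "spin": [1,1,1,1,1,1,1,1,1,1,1,1,1,1,1,1,0.7,0,0],
  "jaw": 0
}}

```text
time: 2.0
tool_pos: [0.3904, -0.1972, 0.2447]
tool_rot: [3.141, -0.001, 2.995]
contact_force: [-0.1, 0.4, 0.5]
opening: 0.0459
grip_force: 0.0
```

>>> {"api": "arm_command", "payload": {
  "xyz": [
    [0,0,-20],
    [0,0,-20],
    [0,0,-15],
    [0,0,-8],
    [0,0,0],
    [5,-0.7,0],
    [5,-0.7,0],
    [4,-0.6,0],
    [4,-0.6,0],
    [4,-0.6,0],
    [4,-0.6,0],
    [4,-0.6,0],
    [4,-0.6,0],
    [4,-0.6,0],
    [4,-0.6,0],
    [3,-0.5,0],
    [0,0,0]
  ],
  "spin": [0,0,0,0,0,0,0,0,0,0,0,0,0,0,0,0,0]
}}

```text
time: 3.7
tool_pos: [0.436, -0.2043, 0.1818]
tool_rot: [-3.141, 0.001, 2.995]
contact_force: [-0.5, -0.1, 0.2]
opening: 0.0461
grip_force: 0.0
```

```bash
python3 - <<'E'
from h import *
for n in ["side","top"]:
    c,W=cam(n); np.save(n,W)
    if n=="side": cv2.imwrite("pics/s1.png",cv2.resize(c["img"][180:320,180:420,::-1],None,fx=3,fy=3))
    else:
        P=W[235:320,225:320].reshape(-1,3); z=P[:,2]; P=P[(z>.009)&(z<.02)&(P[:,0]<.56)]
        cv2.imwrite("pics/t1.png",cv2.resize(c["img"][160:320,200:360,::-1],None,fx=3,fy=3))
E
```

```text
(no output)
```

View pics/s1.png

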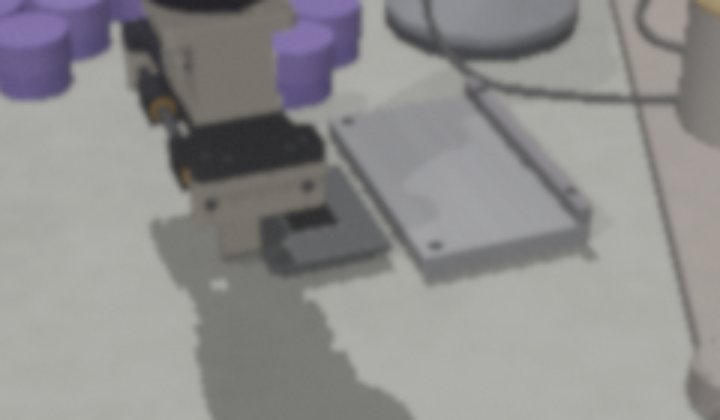

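The mirror is now square to the fingers, and a gap of about 13 mm to the plate step remains (around px (400,235) in the crop). I'll keep pushing.

>>> {"api": "arm_command", "payload": {
  "xyz": [
    [2,-0.3,0],
    [2,-0.3,0],
    [2,-0.3,0],
    [2,-0.3,0],
    [2,-0.3,0],
    [2,-0.3,0],
    [1,-0.15,0],
    [0,0,0]
  ],
  "spin": [0,0,0,0,0,0,0,0]
}}

```text
time: 4.6
tool_pos: [0.448, -0.206, 0.1817]
tool_rot: [3.141, -0.002, 2.995]
contact_force: [-4.7, -1.9, 1.9]
opening: 0.0464
grip_force: 2.3
```

>>> {"api": "arm_command", "payload": {
  "xyz": [
    [1,-0.15,0],
    [0,0,0],
    [0,0,0]
  ],
  "spin": [0,0,0]
}}

```text
time: 4.9
tool_pos: [0.4484, -0.2061, 0.1816]
tool_rot: [3.141, -0.004, 2.995]
contact_force: [-8.5, -0.7, 5.4]
opening: 0.0459
grip_force: 4.1
```

```bash
python3 - <<'E'
from h import *
c,W=cam("side"); cv2.imwrite("pics/s2.png",cv2.resize(c["img"][200:300,220:400,::-1],None,fx=4,fy=4))
s=observe(); print(s["tool_pos"],s["contact_force"])
E
```

```text
[ 0.4483406  -0.20611954  0.18161412] [-9.35333345 -0.45496914  6.04191742]
```

View pics/s2.png

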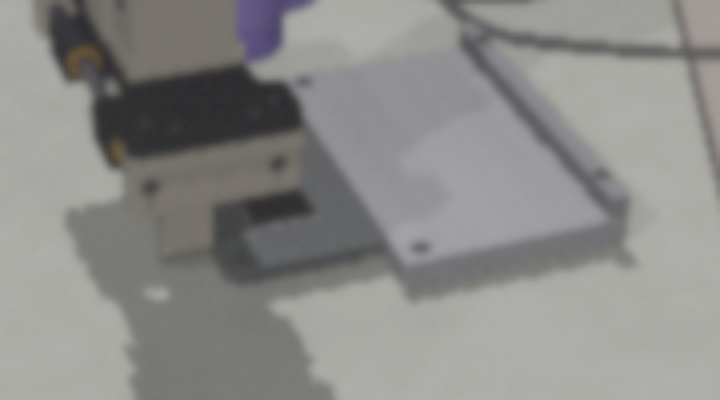

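Step 1 is met: the far edge touches the plate step (about px (390,240)) with about 9 N of push. Next I start the arc.

>>> {"api": "arm_command", "payload": {
  "xyz": [
    [0,0,2.5],
    [0,0,2.5],
    [0,0,2.5],
    [0,0,2.5],
    [0.2,0,2.6],
    [0.3,0,2.6],
    [0.4,-0.1,2.6],
    [0.4,-0.1,2.6]
  ],
  "spin": [0,0,0,0,0,0,0,0]
}}

```text
time: 5.75
tool_pos: [0.4499, -0.2062, 0.2017]
tool_rot: [3.14, -0.004, 2.995]
contact_force: [-5.6, -2.0, -0.1]
opening: 0.0461
grip_force: 2.7
```

```bash
python3 - <<'E'
from h import *
c,W=cam("side"); cv2.imwrite("pics/s3.png",cv2.resize(c["img"][200:300,220:400,::-1],None,fx=4,fy=4))
E
```

```text
(no output)
```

View pics/s3.png

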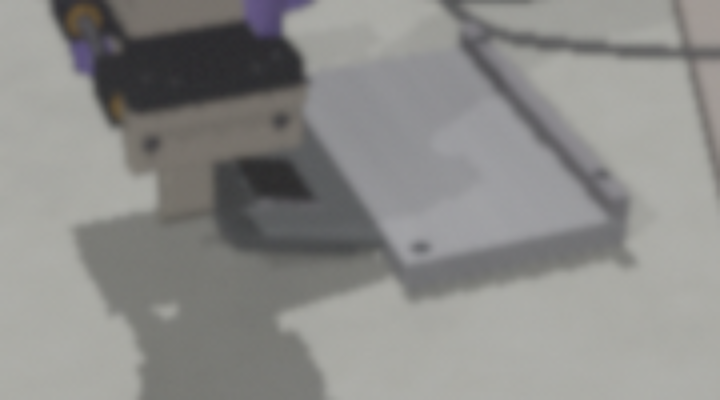

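The near edge has lifted (its corner is at about px (225,200)) and the far edge is held at the step. I'll continue the arc.

>>> {"api": "arm_command", "payload": {
  "xyz": [
    [0.6,-0.1,2.6],
    [0.7,-0.1,2.6],
    [0.9,-0.1,2.6],
    [0.9,-0.1,2.5],
    [1.0,-0.1,2.5],
    [1.0,-0.2,2.5],
    [1.1,-0.2,2.4],
    [1.2,-0.2,2.4],
    [1.3,-0.2,2.3],
    [1.3,-0.2,2.3],
    [1.4,-0.2,2.3],
    [1.5,-0.2,2.2]
  ],
  "spin": [0,0,0,0,0,0,0,0,0,0,0,0]
}}

```text
time: 7.0
tool_pos: [0.4641, -0.2085, 0.2316]
tool_rot: [-3.141, 0.001, 2.995]
contact_force: [1.0, 0.8, 0.9]
opening: 0.0462
grip_force: 0.0
```

```bash
python3 - <<'E'
from h import *
c,W=cam("side"); cv2.imwrite("pics/s4.png",cv2.resize(c["img"][180:300,220:400,::-1],None,fx=4,fy=4))
print(observe()["contact_force"],observe()["tool_pos"])
E
```

```text
[ 0.15802905 -0.70531046  0.15331275] [ 0.46442122 -0.20860545  0.23196678]
```

View pics/s4.png

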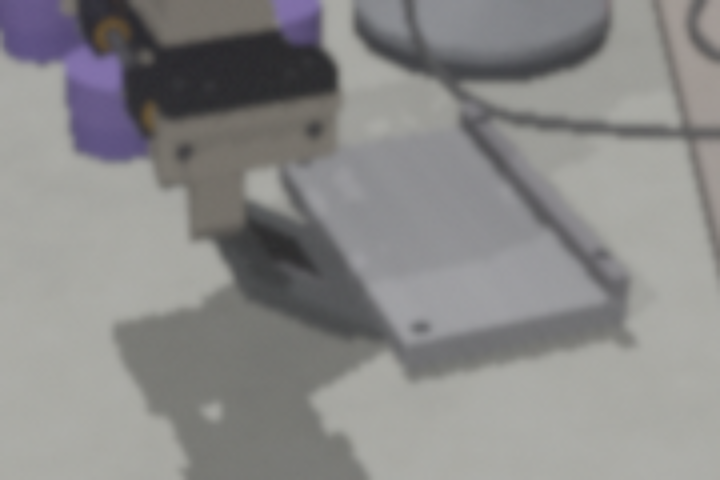

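```bash
cat >> h.py <<'E'
c8=np.radians(8.36)
def plate(W):
    d=W-np.array([.5895,-.2155,0]); return np.stack([d[...,0]*np.cos(c8)-d[...,1]*np.sin(c8), d[...,0]*np.sin(c8)+d[...,1]*np.cos(c8), d[...,2]],-1)*1000
def prof(n,img=None):
    "x,z profile of the points by y bands, in mm, plate frame"
    c,W=cam(n); P=plate(W).reshape(-1,3)
    for y0 in (-70,-60,-50,10,30):
        m=(P[:,1]>y0)&(P[:,1]<y0+10)&(P[:,0]>-170)&(P[:,0]<60)&(P[:,2]>3)&(P[:,2]<110)
        Q=P[m]; Q=Q[np.argsort(Q[:,0])]; print(n,y0,[tuple(int(k) for k in q) for q in Q[::max(1,len(Q)//24),[0,2]]])
    return c
E
python3 - <<'E'
from h import *
print(plate(np.array(observe()["tool_pos"])))
prof("side"); prof("top")
E
```

```text
[-124.75211891  -11.36420413  231.96677904]
side -70 [(-133, 24), (-127, 21), (-123, 22), (-118, 20), (-112, 15), (-107, 7), (-102, 17), (-95, 4), (-90, 3), (-83, 3), (-78, 10), (-69, 13), (-61, 10), (-53, 7), (-44, 12), (-33, 11), (-22, 12), (-12, 11), (-3, 12), (7, 14), (17, 12), (28, 13), (40, 12), (45, 16), (50, 25)]
side -60 [(-135, 77), (-133, 67), (-131, 66), (-128, 86), (-126, 70), (-124, 75), (-121, 83), (-119, 82), (-117, 91), (-115, 78), (-107, 20), (-94, 17), (-83, 15), (-70, 12), (-54, 9), (-47, 12), (-36, 13), (-26, 13), (-12, 12), (0, 12), (10, 12), (23, 11), (35, 13), (45, 22), (52, 24)]
side -50 [(-135, 79), (-134, 59), (-132, 68), (-128, 60), (-123, 61), (-118, 21), (-114, 21), (-106, 21), (-98, 17), (-89, 17), (-79, 14), (-67, 12), (-54, 12), (-48, 12), (-37, 10), (-28, 14), (-19, 11), (-10, 13), (0, 12), (9, 11), (17, 11), (27, 13), (38, 13), (45, 16), (51, 23)]
side 10 [(-135, 70), (-133, 21), (-129, 51), (-124, 22), (-98, 17), (-89, 16), (-81, 14), (-73, 12), (-65, 10), (-54, 9), (-50, 12), (-44, 13), (-37, 12), (-31, 13), (-22, 13), (-16, 12), (-10, 13), (-1, 1
[... 996 characters left out ...]
-26, 15), (-21, 15), (-15, 17), (-11, 16), (-6, 15), (0, 14), (4, 17), (9, 17), (15, 12), (19, 12), (24, 16), (29, 15), (35, 17), (40, 16), (45, 21), (48, 28), (53, 25)]
top 10 [(-54, 14), (-51, 16), (-46, 13), (-42, 15), (-38, 18), (-32, 14), (-29, 15), (-24, 15), (-19, 14), (-14, 16), (-10, 13), (-5, 19), (-1, 16), (3, 14), (8, 14), (12, 14), (17, 16), (22, 13), (27, 14), (31, 16), (36, 16), (40, 14), (44, 23), (47, 26), (51, 28)]
top 30 [(-49, 17), (-42, 15), (-38, 15), (-33, 14), (-30, 16), (-26, 14), (-22, 14), (-18, 13), (-13, 13), (-9, 12), (-4, 15), (0, 13), (3, 12), (7, 15), (12, 13), (16, 16), (20, 16), (24, 15), (28, 14), (33, 14), (38, 15), (41, 13), (45, 27), (48, 27), (52, 26)]
```

The finger lost its press because the far edge slid down the step, and the mirror is dropping flat again. I'll go back behind it, centre the fingers in y, and retry lower with more press.

>>> {"api": "arm_command", "payload": {
  "xyz": [
    [-7,-2,0],
    [-7,-2,0],
    [-8,-2,0],
    [-7,-1,0],
    [0,0,-15],
    [0,0,-15],
    [0,0,-15],
    [0,0,-7.3],
    [0,0,0],
    [4,-0.6,0],
    [3,-0.4,0],
    [2,-0.3,0],
    [1,-0.1,0],
    [0,0,0],
    [0,0,0]
  ],
  "spin": [0,0,0,0,0,0,0,0,0,0,0,0,0,0,0]
}}

```text
time: 8.65
tool_pos: [0.4448, -0.2168, 0.1791]
tool_rot: [3.142, 0.0, 2.995]
contact_force: [-0.6, -0.1, -0.1]
opening: 0.0456
grip_force: 0.0
```

>>> {"api": "arm_command", "payload": {
  "xyz": [
    [1,-0.15,0.8],
    [1,-0.15,0],
    [0.5,-0.1,0],
    [0.5,-0.1,0],
    [0.5,-0.1,0],
    [0.5,-0.1,0],
    [0,0,0],
    [0,0,0]
  ],
  "spin": [0,0,0,0,0,0,0,0]
}}

```text
time: 9.45
tool_pos: [0.447, -0.2171, 0.1797]
tool_rot: [3.14, -0.006, 2.996]
contact_force: [-11.1, -0.9, 8.0]
opening: 0.0461
grip_force: 5.4
```

>>> {"api": "arm_command", "payload": {
  "xyz": [
    [0,0,2.9],
    [0,0,2.9],
    [0.2,0,2.9],
    [0.2,0,2.9],
    [0.6,-0.1,2.8],
    [0.6,-0.1,2.8],
    [0.9,-0.1,2.7],
    [0.9,-0.1,2.7]
  ],
  "spin": [0,0,0,0,0,0,0,0]
}}

```text
time: 10.25
tool_pos: [0.4497, -0.2174, 0.2015]
tool_rot: [3.139, -0.009, 2.996]
contact_force: [-13.4, -1.8, 2.2]
opening: 0.0458
grip_force: 6.4
```

>>> {"api": "arm_command", "payload": {
  "xyz": [
    [1.0,-0.1,2.6],
    [1.1,-0.1,2.6],
    [1.3,-0.2,2.5],
    [1.4,-0.2,2.4],
    [1.6,-0.2,2.3],
    [1.7,-0.2,2.3]
  ],
  "spin": [0,0,0,0,0,0]
}}

```text
time: 10.85
tool_pos: [0.4561, -0.2183, 0.216]
tool_rot: [3.139, -0.015, 2.996]
contact_force: [-24.4, -3.8, 10.4]
opening: 0.0458
grip_force: 12.0
```

>>> {"api": "arm_command", "payload": {
  "xyz": [
    [0.2,0,1.8],
    [0.2,0,1.8],
    [1.1,-0.2,2.4],
    [1.2,-0.2,2.3],
    [1.3,-0.2,2.3]
  ],
  "spin": [0,0,0,0,0]
}}

```text
time: 11.35
tool_pos: [0.4642, -0.2195, 0.2278]
tool_rot: [3.141, -0.0, 2.995]
contact_force: [-0.6, -0.8, 0.0]
opening: 0.0458
grip_force: 0.6
```

>>> {"api": "arm_command", "payload": {
  "xyz": [
    [5,-0.7,-4],
    [4,-0.6,-2]
  ],
  "spin": [0,0]
}}

```text
time: 11.55
tool_pos: [0.473, -0.2207, 0.2216]
tool_rot: [3.141, -0.002, 2.996]
contact_force: [-0.4, 1.4, 0.8]
opening: 0.0463
grip_force: 0.9
```

```bash
python3 - <<'E'
from h import *
print(plate(np.array(observe()["tool_pos"])))
c=prof("side"); cv2.imwrite("pics/s5.png",cv2.resize(c["img"][180:300,220:400,::-1],None,fx=4,fy=4))
s=observe(); print(s["contact_force"],s["grip_force"])
E
```

```text
[-114.53681647  -22.06447252  221.62416911]
side -70 [(-126, 66), (-123, 62), (-120, 72), (-116, 67), (-113, 77), (-109, 71), (-106, 56), (-102, 49), (-97, 60), (-94, 53), (-89, 41), (-84, 31), (-80, 26), (-75, 11), (-72, 21), (-66, 18), (-54, 7), (-44, 12), (-31, 11), (-18, 12), (-6, 12), (6, 13), (21, 12), (35, 12), (45, 22)]
side -60 [(-126, 61), (-125, 70), (-123, 51), (-114, 52), (-103, 45), (-99, 55), (-94, 36), (-83, 22), (-74, 18), (-55, 5), (-53, 10), (-46, 13), (-39, 12), (-31, 11), (-22, 12), (-13, 12), (-8, 12), (0, 13), (8, 12), (15, 12), (22, 13), (29, 12), (37, 12), (44, 20), (45, 25), (50, 24)]
side -50 [(-125, 62), (-97, 50), (-82, 43), (-73, 31), (-59, 7), (-54, 10), (-50, 13), (-44, 12), (-39, 12), (-33, 12), (-28, 13), (-23, 12), (-18, 13), (-12, 11), (-5, 12), (0, 13), (4, 11), (10, 12), (16, 11), (22, 13), (29, 12), (33, 10), (40, 13), (45, 13), (46, 12), (51, 24)]
side 10 [(-128, 104), (-65, 18), (-54, 11), (-52, 12), (-47, 12), (-42, 12), (-37, 13), (-32, 12), (-26, 12), (-20, 11), (-15, 13), (-11, 13), (-5, 12), (0, 11), (3, 13), (11, 13), (17, 12), (22, 12), (27, 13), (33, 11), (38, 12), (43, 12), (45, 19), (47, 24), (51, 23)]
side 30 [(-55, 13), (-53, 6), (-50, 12), (-45, 13), (-39, 13), (-36, 12), (-31, 11), (-26, 11), (-21, 12), (-17, 11), (-13, 14), (-7, 13), (-2, 12), (1, 12), (6, 12), (12, 11), (16, 12), (20, 11), (26, 13), (30, 12), (34, 11), (41, 12), (44, 19), (46, 20), (49, 23), (52, 24)]
[-0.191196    0.01368461  0.20502359] 0.4986817971803248
```

View pics/s5.png

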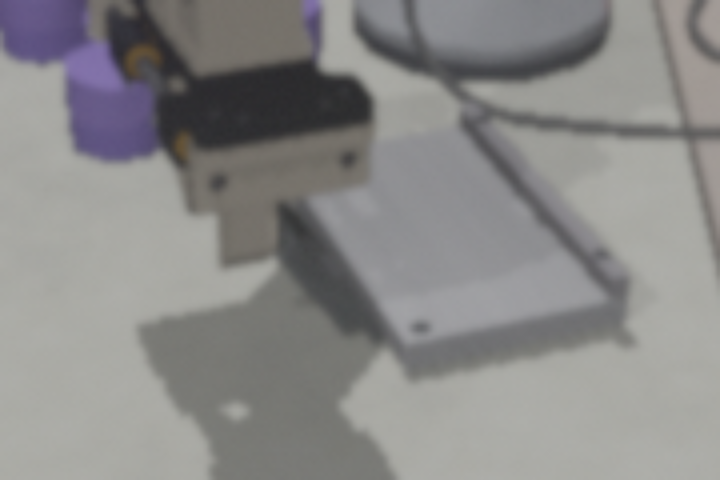

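The mirror now leans on the fingers at about 48°, with its edge at roughly px (290,210). I'll continue pushing forward with a slight rise.

>>> {"api": "arm_command", "payload": {
  "xyz": [
    [3,-0.4,1.4],
    [3,-0.4,1.4],
    [3,-0.4,1.4],
    [3,-0.4,1.2],
    [3,-0.5,1.2],
    [3,-0.4,1.2],
    [3,-0.4,1],
    [3,-0.5,1],
    [3,-0.4,0.5]
  ],
  "spin": [0,0,0,0,0,0,0,0,0]
}}

```text
time: 12.5
tool_pos: [0.5005, -0.2247, 0.2321]
tool_rot: [3.142, 0.0, 2.995]
contact_force: [-0.6, -0.0, 0.2]
opening: 0.0462
grip_force: 0.1
```

```bash
python3 - <<'E'
from h import *
s=observe(); print(plate(np.array(s["tool_pos"])),s["contact_force"],s["grip_force"])
c=prof("side"); cv2.imwrite("pics/s6.png",cv2.resize(c["img"][180:300,220:400,::-1],None,fx=4,fy=4))
E
```

```text
[-86.68562477 -21.99664221 232.14130642] [-0.58048841 -0.04784351  0.22877296] 0.0563888958477321
side -70 [(-97, 67), (-94, 73), (-91, 66), (-87, 69), (-83, 89), (-80, 86), (-77, 90), (-72, 56), (-69, 52), (-67, 41), (-67, 10), (-65, 51), (-64, 65), (-63, 37), (-62, 43), (-60, 28), (-58, 28), (-47, 11), (-33, 11), (-19, 12), (-5, 13), (7, 13), (24, 11), (38, 12), (45, 16)]
side -60 [(-97, 71), (-97, 83), (-96, 76), (-88, 76), (-75, 60), (-73, 40), (-71, 24), (-70, 29), (-68, 27), (-67, 66), (-66, 37), (-62, 8), (-46, 12), (-38, 11), (-31, 10), (-24, 12), (-16, 12), (-8, 13), (1, 11), (8, 14), (17, 12), (25, 12), (33, 12), (41, 13), (45, 25), (52, 23)]
side -50 [(-96, 79), (-73, 45), (-72, 36), (-71, 20), (-69, 9), (-67, 71), (-63, 71), (-43, 13), (-37, 13), (-31, 13), (-25, 13), (-19, 11), (-14, 13), (-8, 10), (-4, 13), (1, 13), (9, 13), (16, 11), (23, 12), (31, 11), (37, 12), (43, 13), (45, 15), (48, 24), (52, 25)]
side 10 [(-97, 63), (-97, 64), (-69, 8), (-28, 12), (-24, 13), (-21, 13), (-16, 12), (-13, 12), (-9, 12), (-4, 12), (-1, 11), (2, 12), (7, 11), (10, 12), (13, 12), (17, 12), (21, 13), (26, 14), (30, 12), (33, 14), (38, 13), (41, 13), (44, 23), (45, 24), (46, 22), (48, 24), (51, 25)]
side 30 [(-25, 14), (-22, 11), (-18, 12), (-15, 12), (-12, 11), (-9, 12), (-5, 12), (-3, 14), (0, 11), (3, 11), (5, 13), (8, 12), (11, 11), (14, 13), (17, 12), (22, 13), (24, 12), (28, 12), (32, 12), (34, 11), (38, 11), (39, 14), (44, 26), (45, 14), (45, 22), (46, 18), (47, 25), (50, 24)]
```

View pics/s6.png

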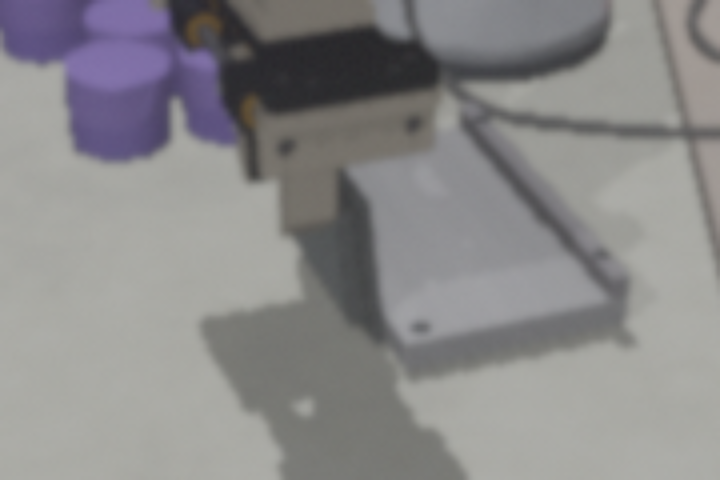

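It stands nearly upright in front of the step (its top edge is at about px (355,180)). Now I'll tip it over.

>>> {"api": "arm_command", "payload": {
  "xyz": [
    [3,-0.4,0],
    [3,-0.4,0],
    [3,-0.5,0],
    [3,-0.4,0],
    [3,-0.5,0],
    [3,-0.4,0],
    [3,-0.4,0],
    [0,0,0],
    [0,0,0],
    [0,0,0]
  ],
  "spin": [0,0,0,0,0,0,0,0,0,0]
}}

```text
time: 13.55
tool_pos: [0.5212, -0.2276, 0.232]
tool_rot: [3.141, -0.0, 2.995]
contact_force: [-0.6, -1.3, -0.1]
opening: 0.0457
grip_force: 0.0
```

```bash
python3 - <<'E'
from h import *
s=observe(); print(plate(np.array(s["tool_pos"])),s["contact_force"],s["grip_force"])
c=prof("side"); cv2.imwrite("pics/s7.png",cv2.resize(c["img"][180:300,220:400,::-1],None,fx=4,fy=4))
E
```

```text
[-65.85612456 -21.86208264 232.01816091] [-0.63766697 -1.32292001 -0.1030786 ] 0.0
side -70 [(-84, 17), (-77, 88), (-75, 21), (-73, 21), (-70, 71), (-68, 77), (-66, 84), (-63, 88), (-61, 68), (-59, 67), (-57, 19), (-55, 4), (-51, 14), (-46, 10), (-42, 11), (-37, 15), (-32, 25), (-26, 21), (-22, 26), (-17, 23), (-4, 13), (9, 13), (26, 12), (42, 12), (49, 24)]
side -60 [(-84, 17), (-78, 19), (-76, 81), (-76, 19), (-75, 26), (-71, 27), (-67, 53), (-64, 56), (-60, 26), (-56, 56), (-53, 26), (-46, 27), (-39, 26), (-32, 27), (-27, 17), (-19, 25), (-9, 18), (2, 12), (11, 12), (19, 12), (26, 12), (35, 13), (43, 12), (46, 13), (51, 23)]
side -50 [(-84, 15), (-80, 19), (-76, 26), (-73, 27), (-68, 51), (-62, 27), (-57, 26), (-52, 25), (-46, 26), (-40, 27), (-34, 27), (-28, 26), (-23, 27), (-17, 26), (-2, 12), (2, 13), (6, 13), (11, 13), (17, 13), (24, 13), (31, 11), (37, 12), (42, 13), (45, 20), (46, 24), (49, 25)]
side 10 [(-84, 16), (-80, 18), (-77, 18), (-76, 69), (-76, 67), (-75, 73), (-72, 26), (-66, 25), (-62, 25), (-57, 26), (-23, 26), (-19, 26), (-8, 18), (-1, 12), (3, 13), (8, 14), (12, 13), (17, 12), (23, 11), (26, 12), (32, 11), (36, 13), (40, 12), (45, 15), (46, 14), (47, 23), (51, 23), (54, 22)]
side 30 [(-7, 13), (-3, 13), (0, 12), (2, 13), (5, 11), (8, 12), (11, 13), (15, 13), (17, 12), (20, 11), (22, 12), (24, 12), (29, 11), (30, 12), (33, 11), (34, 11), (37, 12), (40, 11), (44, 12), (45, 19), (45, 20), (46, 22), (46, 26), (51, 24)]
```

View pics/s7.png

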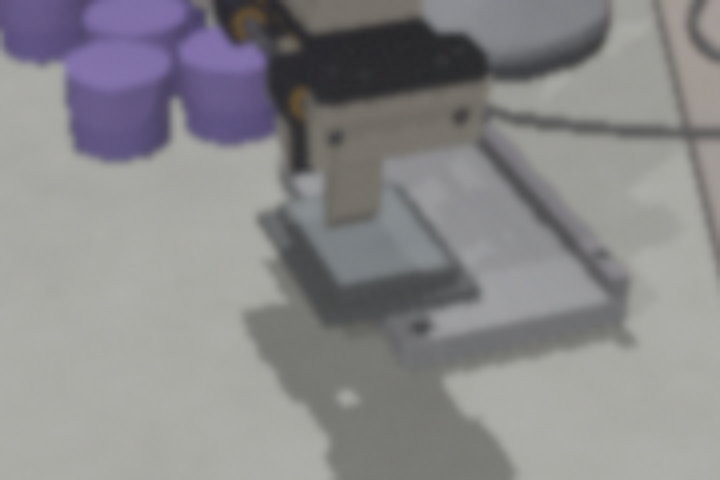

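It tipped glass side up and lies flat on the plate, spanning x of about −84 to −8 mm in the plate frame (near edge at about px (265,215) to (330,320)). I'll go behind it and push it to the rail.

>>> {"api": "arm_command", "payload": {
  "xyz": [
    [-13,1.9,0],
    [-13,1.9,0],
    [-13.5,2,0],
    [0,0,-12],
    [0,0,-12],
    [0,0,-12],
    [0,0,-0.5],
    [0,0,0],
    [4,-0.6,0],
    [4,-0.6,0],
    [3,-0.4,0],
    [3,-0.5,0],
    [3,-0.4,0],
    [3,-0.5,0],
    [3,-0.4,0],
    [3,-0.4,0],
    [3,-0.4,0],
    [3,-0.5,0]
  ],
  "spin": [0,0,0,0,0,0,0,0,0,0,0,0,0,0,0,0,0,0]
}}

```text
time: 15.4
tool_pos: [0.514, -0.2265, 0.1955]
tool_rot: [3.141, -0.0, 2.995]
contact_force: [-1.0, -0.6, 0.9]
opening: 0.0458
grip_force: 0.5
```

>>> {"api": "arm_command", "payload": {
  "xyz": [
    [3,-0.4,0],
    [3,-0.5,0],
    [3,-0.4,0],
    [3,-0.4,0],
    [3,-0.5,0],
    [3,-0.4,0],
    [3,-0.4,0],
    [3,-0.5,0],
    [3,-0.4,0],
    [2,-0.3,0],
    [1,-0.1,0],
    [0,0,0]
  ],
  "spin": [0,0,0,0,0,0,0,0,0,0,0,0]
}}

```text
time: 16.6
tool_pos: [0.5439, -0.2308, 0.1955]
tool_rot: [3.142, 0.0, 2.995]
contact_force: [0.4, -0.2, -0.6]
opening: 0.0459
grip_force: 0.0
```

```bash
python3 - <<'E'
from h import *
s=observe(); print(plate(np.array(s["tool_pos"])),s["contact_force"])
E
```

```text
[-42.87652302 -21.78289416 195.50580274] [ 0.4271113  -0.20360743 -0.64559131]
```

>>> {"api": "arm_command", "payload": {
  "xyz": [
    [1,-0.15,0],
    [1,-0.15,0],
    [0.5,-0.1,0],
    [0.5,0,0],
    [0.5,-0.1,0],
    [0,0,0],
    [0,0,0]
  ],
  "spin": [0,0,0,0,0,0,0]
}}

```text
time: 17.3
tool_pos: [0.5461, -0.2312, 0.1953]
tool_rot: [3.141, -0.004, 2.995]
contact_force: [-7.7, 0.6, 4.7]
opening: 0.0461
grip_force: 4.0
```

Contact against the rail at about 8 N. I'll back off, lift and check.

>>> {"api": "arm_command", "payload": {
  "xyz": [
    [-3,0.4,0],
    [-10,1.5,0],
    [-15,2,0],
    [-15,2,10],
    [-20,3,30],
    [-30,4,30],
    [-40,5,20],
    [-10,40,20],
    [0,45,10],
    [0,45,10],
    [0,0,0]
  ],
  "spin": [0,0,0,0,0,0,0,0,0,0,0]
}}

```text
time: 18.4
tool_pos: [0.4033, -0.0795, 0.3268]
tool_rot: [3.141, 0.002, 3.0]
contact_force: [0.6, -0.4, 0.4]
opening: 0.0459
grip_force: 0.0
```

```bash
python3 - <<'E'
from h import *
c,W=cam("top"); P=plate(W)
def r(m,n): 
    q=cv2.minAreaRect(P[m][:,:2].astype(np.float32)); print(n,np.round(q[0],1),np.round(q[1],1),round(q[2],1),np.round(np.median(P[m][:,2]),1))
X,Y,Z=P[...,0],P[...,1],P[...,2]
b=(X>-60)&(X<43)&(abs(Y)<95)
r(b&(Z>24)&(Z<40),"glass"); r((X>44)&(X<60)&(abs(Y)<95)&(Z>22)&(Z<32),"rail")
for lo,hi,y in[(0,1,-60),(0,1,-25),(0,1,15)]:
    m=b&(abs(Y-y)<4); Q=P[m]; Q=Q[np.argsort(Q[:,0])]; print([tuple(int(k) for k in q) for q in Q[::max(1,len(Q)//25),[0,2]]])
cv2.imwrite("pics/t9.png",cv2.resize(c["img"][150:320,200:470,::-1],None,fx=2.9,fy=2.9))
E
```

```text
glass [  5.7 -17.1] [72.3 97.9] 0.7 29.3
rail [50.1 -0.2] [179.6  11.6] 89.6 26.9
[(-59, 0), (-55, 0), (-52, 14), (-48, 16), (-44, 14), (-39, 10), (-35, 14), (-31, 14), (-28, 20), (-23, 20), (-19, 19), (-15, 26), (-11, 18), (-7, 30), (-3, 30), (0, 19), (4, 19), (8, 33), (12, 20), (16, 28), (20, 20), (23, 20), (28, 23), (32, 19), (36, 19), (41, 22)]
[(-59, 0), (-55, 1), (-52, 15), (-48, 14), (-44, 14), (-40, 13), (-36, 15), (-32, 13), (-28, 20), (-24, 19), (-21, 26), (-18, 29), (-15, 31), (-11, 29), (-6, 31), (-3, 30), (0, 29), (4, 29), (8, 28), (11, 28), (15, 30), (19, 28), (22, 28), (27, 26), (30, 33), (34, 30), (40, 22)]
[(-59, 1), (-55, 2), (-53, 12), (-50, 16), (-45, 16), (-41, 14), (-37, 11), (-34, 13), (-30, 14), (-27, 24), (-22, 19), (-20, 31), (-15, 26), (-12, 25), (-8, 28), (-3, 25), (0, 28), (3, 29), (7, 29), (11, 30), (16, 26), (20, 28), (24, 27), (28, 29), (31, 29), (36, 30), (41, 18)]
```

View pics/t9.png

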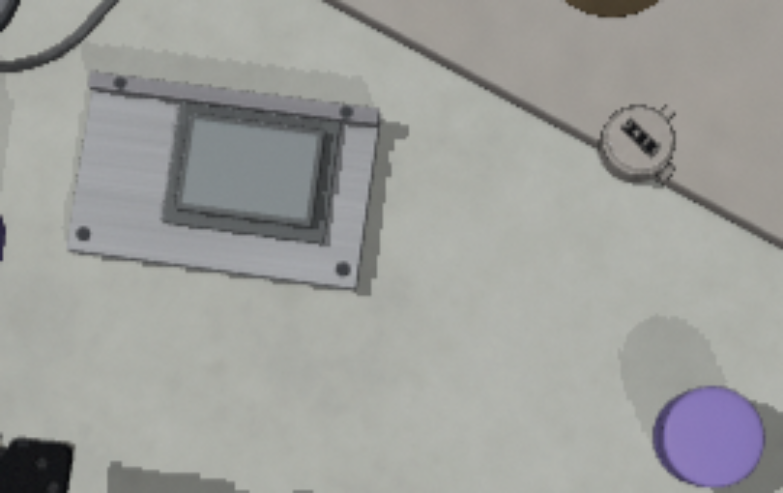

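The mirror lies glass side up and square against the rail (px (180,100) to (340,125)), centred at about y = −20 mm. The jar and counter are untouched.

```bash
python3 -c "
from cell import *
print(hand_in())"
```

```text
the job is handed in; nothing more can be done
None
```

The mirror lies glass side up, flat and square against the back rail, about 20 mm off the plate's middle; the first attempt to raise it slipped and the second worked, the jar and counter weren't touched, and I handed in at about 18.5 s (no verdict came back).

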